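# Hang a sample cup carrier and slide it under the purge head

### The arm

A 7-joint arm with a two-finger parallel gripper is mounted at the origin on the work surface. World frame = base frame: x ahead of the robot, y to its left, z up, the work surface at z = 0. Lengths are in mm, angles in rad, forces in N, time in s.
With the tool pointing down it reaches from about 400 to 875 mm from the base axis. Payload 4.4 kg.
Tool frame: the origin (TCP) lies between the finger pads; the fingertips stand ctrl.tip_reach ahead of it and the grasp point (between the pads) lies 8 mm behind it (ctrl.tip_reach is the distance from the TCP to the fingertips, in mm); z points along the fingers, y is the direction in which the jaws open and shut (so a half turn about z gives the same grasp; the last joint's range is limited). The gripper opens to 85 mm and grips with 20 to 120 N. Pads are 22 mm wide; open, the fingers measure 114 mm over their backs; the gripper's body (76 mm by 85 mm) begins 54 mm behind the grasp point. The pads swing forward as they close: fully open they stand 13 mm farther back than shut.
Start: joints at [1.126, 0.628, 0.038, 1.517, -0.027, 0.996, -0.02], TCP at [240.401, -603.924, 242.313] pointing down, gripper open.
Joint ranges: [-3.06, 3.06], [-0.37, 2.12], [-1.25, 1.32], [0.18, 2.47], [-1.1, 4.24], [0.23, 1.98], [-2.94, 2.94]. Speed limits (rad/s): [2.57, 2.57, 3.14, 3.14, 3.14, 3.14, 3.14].

### API

Orientations are given as [roll, pitch, yaw] about the fixed x, y, z axes, in that order (R = Rz(yaw) Ry(pitch) Rx(roll)).
In Python, from cell import status, viewer, order, ctrl gives the robot as it stands.
- The arm moves only by the tool play_rows, never from a script. Its argument "series" is a list of rows, each a list of 5 numbers: the shift along the tool's x, y, z in cm, then the turn about the tool's z in degrees, then the closure, from 0 (fully open) to 1 (shut). In form: [[x, y, z, yaw, gripper], ...]. A call has 1 to 8 rows; each row is the pose to reach, as a shift and turn from the pose commanded when the call began, along the tool's axes at that moment; what a row does not reach only later rows make up. A row lasts 1/10 s, in which the tool goes at most 50 mm and 8.59 degrees, less where a joint would pass 70% of its speed; a pose out of reach is approached as far as the arm can. A call with a gripper value outside its range is refused whole. The fingers move at their own pace and stop on an object; the grip force is fixed at half the most. Time passes only in rows, so rows that repeat a pose let the fingers close. It gives the time, the measured TCP pose, the force and the opening at its end, in the units of the state.
- status.read_state(): the state, without advancing time (a new reading comes with each control period).
- viewer.get_image(name): name is "scene" or "top"; returns a dict with "img" (420x560x3 uint8, red, green, blue), "vfov" (degrees; the focal length in pixels is half the picture's height over the tangent of half this angle, whatever the lens; pixels are square), "cx", "cy" (the principal point, pixels), "dist_coeffs" ([k1, k2, p1, p2, k3] as OpenCV has them; the pictures are not rectified), "rvec" (rotation vector, rad) and "tvec" (3), from world to camera coordinates, as OpenCV has them. Camera axes: x right, y down, z forward; pixel columns grow to the right and rows downward; lengths in mm; the calibration is good to about 2 mm. A picture is of the moment at which its call begins. There is no depth.
- order.finish_job(): hands the job in, once; it reports no verdict.
The state is a dict: "clock": time; "qpos": joint angles; "qd": joint speeds; "tau": joint torques, N m; "eef_pos": TCP position; "tool_rot": TCP orientation; "force": force on the tool from outside, world axes, zero at the start; "torque": the same for the moment, N m; "width": finger opening in mm.
Only numpy, scipy, OpenCV 4.12 (cv2) and the standard library are available. Lean on these libraries where they do the work, as an engineer would, in place of code of your own. Each camera call takes 0.05 s, during which the arm holds its last target. There are 200 camera calls.

### The job

Stand the small steel sample cup in the ring of the steel carrier and hang the carrier over the aluminium rail, on the open stretch to the right of the purge head, with the cup facing the robot. Then slide it along the rail until the cup stands right under the purge head's hood, at the black band round the rail, let go of it hanging there, and lastly swing the purge valve's lever all the way over, away from the robot. Keep the cup upright and leave the other things where they are.

Things in the scene. Friction and masses are not known exactly. Their poses are not given: they have to be found in the camera images.
- cup: The small sample cup: open, plain steel, round and straight-sided, 42 mm across, 50 mm tall, walls 2 mm, 40 to 80 g. Origin at the centre of its underside, z up. It stands loose on the bench. It is told from the large cup by its smaller width.
- carrier: Bent-steel hanger standing loose on the bench, 0.2 to 0.35 kg. Origin: underside, straight below the middle of its hook slot; z up, y along the slot, -x towards its cup ring. Base plate x -98 to -7 mm, y +-32 mm, 6 mm thick; front plate x -12 to -7 mm, 40 mm wide, up to the saddle. Centre of mass about 30 mm in front of the slot: hung freely it leans by about 0.12 rad.
- carrier_saddle (a point): Middle of the saddle's underside, which rests on the rail: 130 mm above the carrier's origin, carrier axes. Saddle 30 x 40 mm, 6 mm thick. Behind, a lip (x 7 to 12 mm) hangs 18 mm down from it and then flares outward, to 29 mm below and x = 18 mm. Front plate and lip leave a slot 14 mm wide, open downward and at both ends, that drops over the rail.
- carrier_seat (a point): Centre of the cup ring's floor, where the cup's underside comes to stand: carrier frame (-66, 0, 6) mm, carrier axes. The ring is 48 mm inside, 56 mm outside, 12 mm high.
- carrier_tab (a point): Point in the grip tab on top of the saddle, carrier frame (0, 0, 160) mm, carrier axes. The tab is 10 mm thick along y (pinch it so), 24 mm along x, and spans 24 mm below to 22 mm above this point.
- rail: The fixed aluminium rail: a flat bar 10 mm thick (x), 420 mm long (y), z = 150 to 190 mm, on two round posts at y = -195 and +195 mm with foot discs of 35 mm radius. Origin on the bench under its middle; y along the rail to the robot's left, -x roughly towards the robot. The carrier is hung with its ring on the -x side.
- rail_top (a point): Middle of the rail's top edge, z = 190 mm, with the rail's axes.
- purge_head: Fixed purge head on the rail's robot side. Origin on the bench below the rail at the mark, a black band 4 mm wide round the rail; axes as the rail's. From its hood a 12 mm copper pipe (top 160 mm above the bench) runs to +y, bends down at y = +78 mm and stands on a foot disc of 32 mm radius. The open stretch of rail is on the -y side, the robot's right.
- purge_tip (a point): Centre of the flat underside of the hood, a steel disc 60 mm across and 16 mm high: purge head frame (-66, 0, 136) mm, its axes. A hung carrier's cup (rim at about 116 mm) slides in below it along the rail; it cannot be lowered in from above. Same y as the black band.
- valve_base: The fixed purge valve block, aluminium, 70 x 50 x 25 mm. Origin at the centre of its underside; the lever swings in its x-z plane about an axis along y, 22 mm above the origin, from -x (towards the robot) to +x.
- valve_tip (a point): Centre of the black ball (26 mm across) at the end of the valve's lever, a steel rod of 10 mm diameter, 80 mm from axis to ball centre.
- valve (a joint): Angle of the valve lever, rad: 0 = closed, leaning 0.5 rad towards the block's -x; 0.5 = upright; 1.0 = fully open at its stop, leaning to +x. It swings easily (about 1 N at the ball) and stays where left.
- beaker: The large cup, a bystander: open, steel, round, 62 mm across, 50 mm tall, loose; too wide for the ring. Origin at the centre of its underside. The small and the large cup may stand in either place.
- screw_ring: A black ribbed screw ring lying on the bench, 72 mm across, 18 mm high, loose bystander. Origin at the centre of its underside.
- jar: A glass jar with a blue cap, 60 mm across, 75 mm tall, loose bystander. Origin at the centre of its underside.
- bottle: An amber bottle, 60 mm across, 130 mm tall, loose bystander. Origin at the centre of its underside.
Not all that is in view belongs to the job. Leave any brown look-alike of the cup alone.

How it is judged:
By the outcome, as a careful person would: the job done as asked, in the order asked, and still so for the second after the job is handed in, with the robot touching nothing.
It also fails if it takes over 64 s, if anything falls off the work surface, if the arm or the gripper's body presses on something with over 40 N, if the wrist force passes 120 N, or if a joint passes its speed limit or range.

## Working session

There is one attempt and no reset: what is moved stays moved. The work goes in short steps, Python scripts to look and compute and a tool call to move; the robot and the scene stay as the last step left them, time stands still between calls to the robot, and variables do not carry over. Pictures are saved under pics/ and viewed, about 8 in all and at most 12, crops included, and the job is handed in when it is done.

Besides the shell and the picture viewer there is one more tool, called after ">>>" as name([rows], argument=value, ...), one row to a line, values as JSON. play_rows: Moves the arm, as the interface text tells. Its arguments: {"type":"object","properties":{"series":{"type":"array","items":{"type":"array","items":{"type":"number"}}}},"required":["series"]}

```bash
ls; mkdir -p pics; cat > h.py <<'E'
import numpy as np, cv2
from cell import status, viewer, order, ctrl
def grab(n,fn=None):
    d=viewer.get_image(n)
    if fn: cv2.imwrite('pics/'+fn,cv2.cvtColor(d['img'],cv2.COLOR_RGB2BGR))
    return d
def K(d):
    f=d['img'].shape[0]/2/np.tan(np.radians(d['vfov'])/2)
    return np.array([[f,0,d['cx']],[0,f,d['cy']],[0,0,1.]])
def proj(d,P):
    return cv2.projectPoints(np.array(P,float).reshape(-1,3),np.array(d['rvec'],float),np.array(d['tvec'],float),K(d),np.array(d['dist_coeffs'],float))[0].reshape(-1,2)
def ray(d,uv):
    p=cv2.undistortPoints(np.array(uv,float).reshape(-1,1,2),K(d),np.array(d['dist_coeffs'],float)).reshape(-1,2)
    R=cv2.Rodrigues(np.array(d['rvec'],float))[0]; c=-R.T@np.array(d['tvec'],float)
    v=np.c_[p,np.ones(len(p))]@R
    return c,v
def onz(d,uv,z):
    c,v=ray(d,uv); z=np.broadcast_to(z,len(v))
    return c+v*((z-c[2])/v[:,2])[:,None]
E
cat > a.py <<'E'
from h import *
a=grab('scene');b=grab('top')
import pickle;pickle.dump((a,b),open('im0.pkl','wb'))
for n,d in(('s',a),('t',b)):
    cv2.imwrite(f'pics/{n}0.png',cv2.resize(cv2.cvtColor(d['img'],cv2.COLOR_RGB2BGR),None,fx=1.42,fy=1.42,interpolation=3))
    print(ray(d,[[280,210]]),d['vfov'])
s=status.read_state();print(s['eef_pos'],s['tool_rot'],s['clock'],s['force'],s['width'],ctrl.tip_reach)
E
python3 a.py
```

```text
pics
(array([1115.80988049, -192.08648929,  745.45494052]), array([[-0.66103428,  0.23087381, -0.71415316]])) 56.22278844365465
(array([ 267.66124875,    9.11856025, 1251.60550692]), array([[ 0.19717615,  0.00395337, -0.98050582]])) 49.136924626080145
[ 240.21246948 -603.38785663  241.46729258] [-3.13982878e+00 -9.53788091e-06  3.78783288e-01] 0.1 [-0.64906098 -0.05894781 -0.17524558] 85.65912612645263 11.0
```

View pics/s0.png

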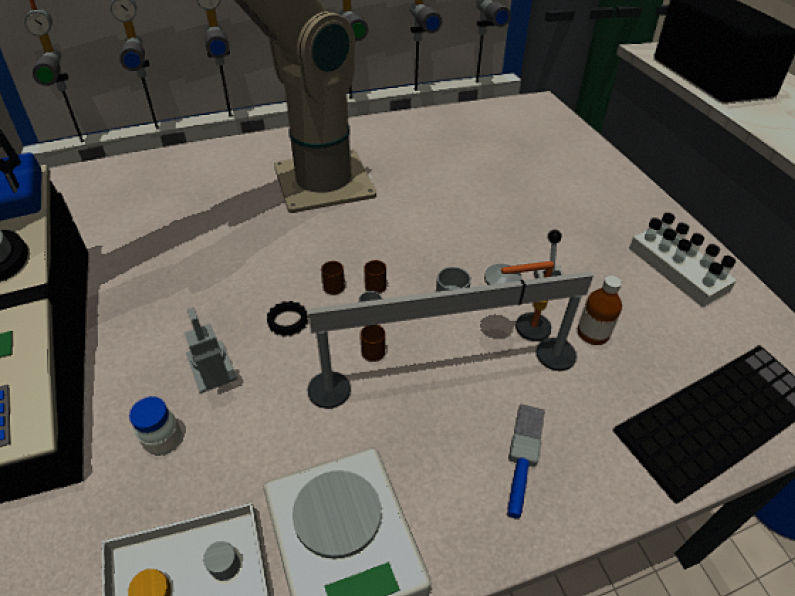

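View pics/t0.png

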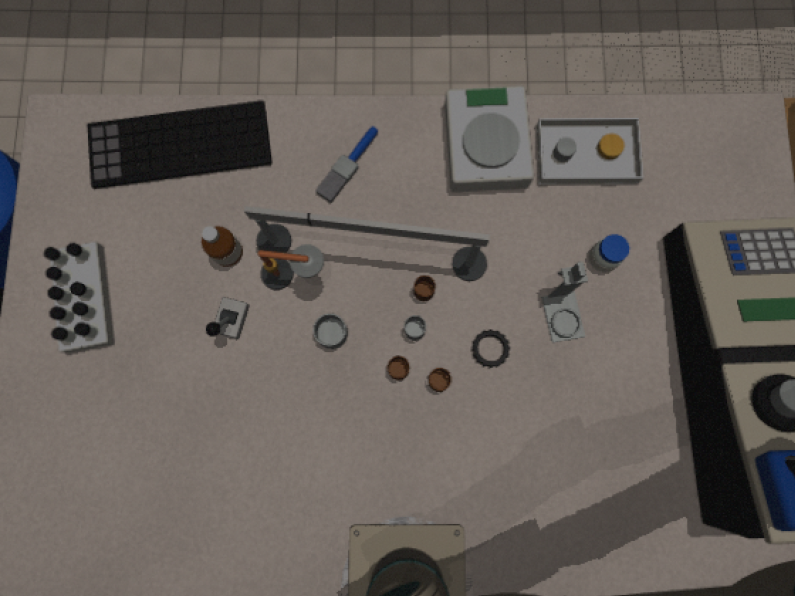

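The top view shows these cup-like things (pixels in the 795-wide picture): a narrow steel cup (415,328), a wide steel cup (330,332), three brown ones (425,288), (398,368), (440,380), and a grey weight in the tray (566,148). The narrow plain steel cup at (415,328) fits the description. The carrier is at (565,310), the head at (308,262) and the valve at (228,318). I'll confirm with crops.

```bash
cat > b.py <<'E'
import pickle; from h import *
a,b=pickle.load(open('im0.pkl','rb'))
def crop(d,x0,x1,y0,y1,s):
    i=cv2.cvtColor(d['img'][y0:y1,x0:x1],cv2.COLOR_RGB2BGR); i=(255*(i/255.)**.6).astype(np.uint8)
    return cv2.resize(i,None,fx=s,fy=s,interpolation=cv2.INTER_CUBIC)
cv2.imwrite('pics/c1.png',np.vstack([crop(b,270,430,180,240,5),crop(b,140,300,138,198,5)]))
cv2.imwrite('pics/c2.png',np.vstack([crop(a,120,280,180,280,5)]))
def p(x,y):return [x/1.42,y/1.42]
print('cup/beaker z50',onz(b,[p(415,326),p(330,330)],50))
print('hood z152',onz(b,[p(308,261)],152))
print('rail ends z190',onz(b,[p(248,212),p(488,241),p(309,217)],190))
print('ring',onz(b,[p(565,322)],12),'valve ball',onz(b,[p(213,329)],92),onz(b,[p(232,317)],25))
E
python3 b.py
```

```text
cup/beaker z50 [[456.46672841 -18.36531048  50.        ]
 [449.30971717 139.6207017   50.        ]]
hood z152 [[555.10928896 169.32209324 152.        ]]
rail ends z190 [[ 631.52669485  268.15636725  190.        ]
 [ 579.47147277 -139.52808123  190.        ]
 [ 622.57627426  164.19851797  190.        ]]
ring [[ 469.80835847 -306.84402661   12.        ]] valve ball [[445.41090935 343.97861615  92.        ]] [[478.57838924 328.83263539  25.        ]]
```

View pics/c1.png

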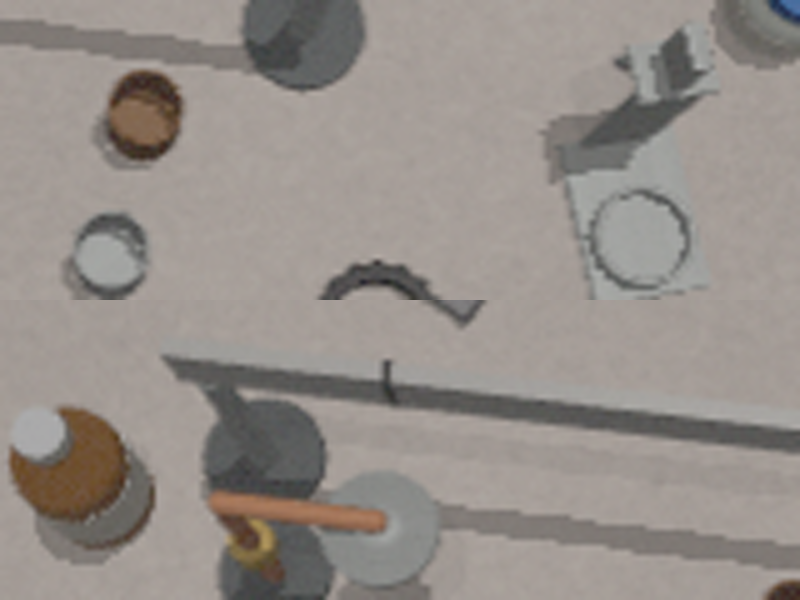

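View pics/c2.png

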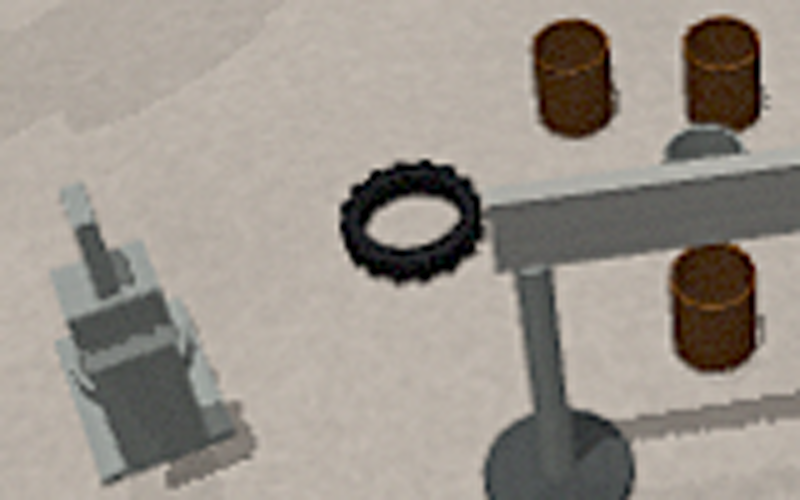

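The crop confirms it. The narrow plain-steel cup is at native pixel (292,230), ringed by the brown look-alikes. The carrier ring is at native (398,228) with the plate edges visible, the hood at (216,184) and the band at (217,151). Next I fit the poses on both views.

```bash
cat > fit.py <<'E'
import pickle; from h import *
from scipy.optimize import least_squares
a,b=pickle.load(open('im0.pkl','rb'))
def T(p,L):
    c,s=np.cos(p[2]),np.sin(p[2]); L=np.array(L,float)
    return np.c_[p[0]+c*L[:,0]-s*L[:,1],p[1]+s*L[:,0]+c*L[:,1],L[:,2]]
c1=lambda u,v:(270+u/5,180+v/5); c1b=lambda u,v:(140+u/5,138+(v-300)/5); c2=lambda u,v:(120+u/5,180+v/5); s0=lambda u,v:(u/1.42,v/1.42)
def fit(name,p0,top,sc):
    def f(p):
        r=[]
        for d,l in((b,top),(a,sc)):
            if l: r.append((proj(d,T(p,[q[0] for q in l]))-np.array([q[1] for q in l])).ravel())
        return np.concatenate(r)
    s=least_squares(f,p0,loss='soft_l1'); print(name,s.x.round(3)); print(f(s.x).reshape(-1,2).round(1).tolist()); return s.x
car=fit('carrier',[535,-293,.2],[((-66,0,18),c1(640,238)),((-98,-32,6),c1(708,287)),((-98,32,6),c1(592,299)),((-7,32,6),c1(567,178))],
 [((0,0,182),c2(78,204)),((15,-20,136),c2(68,320)),((15,20,136),c2(165,290)),((-15,-20,136),c2(50,270)),((-15,20,136),c2(140,240)),((-7,-32,0),c2(100,480)),((-7,32,0),c2(232,432)),((-98,-32,6),c2(58,340))])
rail=fit('rail',[605,64,.12],[((5,210,190),c1b(163,353)),((0,-210,190),s0(488,241.5))],
 [((5,-210,190),c2(490,207)),((-5,-210,190),c2(485,190)),((5,-210,150),c2(497,270)),((5,210,190),s0(589,278)),((5,210,150),s0(592,294))])
t=rail[2]
def fb(yb): return T(rail,[(0,yb[0],190)])
hb=lambda q:np.r_[proj(b,T(rail,[(-5,q[0],190),(-66,q[0],152)])).ravel()-np.r_[c1b(388,382),c1b(380,528)],proj(a,T(rail,[(5,q[0],190)])).ravel()-np.array(s0(523,283))]
s=least_squares(hb,[100.]); yb=s.x[0]; print('band y',yb,hb([yb]).round(1),T(rail,[(0,yb,190)]))
val=fit('valve',[478,329,-.43],[((-38.4,0,92.2),s0(213,328.5)),((0,0,25),s0(232,317.5))],[((-38.4,0,92.2),s0(554,237))])
cup=fit('cup',[456,-18,0],[((0,0,50),c1(110,247))],[]); 
pickle.dump((car,rail,yb,val,cup),open('fit.pkl','wb'))
def draw(d,im,L,col):
    for seg in L:
        q=(proj(d,seg)*3); cv2.polylines(im,[np.round(q*8).astype(int)],False,col,1,cv2.LINE_AA,3)
def circ(p,c,r,z): 
    t=np.linspace(0,2*np.pi,40); return T(p,np.c_[c[0]+r*np.cos(t),c[1]+r*np.sin(t),0*t+z])
def rect(p,x0,x1,y0,y1,z): return T(p,[(x0,y0,z),(x1,y0,z),(x1,y1,z),(x0,y1,z),(x0,y0,z)])
out=[]
for d,wins in((b,[(365,430,170,245),(262,315,200,255),(140,215,190,255)]),(a,[(120,180,205,285)])):
    im=cv2.resize(cv2.cvtColor(d['img'],cv2.COLOR_RGB2BGR),None,fx=3,fy=3,interpolation=cv2.INTER_CUBIC); im=(255*(im/255.)**.6).astype(np.uint8)
    draw(d,im,[circ(car,(-66,0),24,18),circ(car,(-66,0),28,18),rect(car,-98,-7,-32,32,6),rect(car,-15,15,-20,20,136),rect(car,-12,12,-5,5,182)],(0,0,255))
    draw(d,im,[rect(rail,-5,5,-210,210,190),T(rail,[(-5,yb,150),(-5,yb,190),(5,yb,190),(5,yb,150)]),circ(rail,(-66,yb),30,152)],(0,255,0))
    draw(d,im,[circ(cup,(0,0),21,50),circ(cup,(0,0),21,0),circ(val,(-38.4,0),13,92),rect(val,-35,35,-25,25,25)],(255,0,0))
    out.append(im)
t_=out[0]; A=np.vstack([t_[180*3-120:255*3,262*3:262*3+516], ])[:345,:]
m=np.zeros((600,800,3),np.uint8)
def put(im,x0,x1,y0,y1,ox,oy): 
    c=im[y0*3:y1*3,x0*3:x1*3]; m[oy:oy+c.shape[0],ox:ox+c.shape[1]]=c[:600-oy,:800-ox]
put(out[0],262,430,170,250,0,0); put(out[0],135,300,140,260,0,245); put(out[1],120,220,200,290,505,0); put(out[1],320,418,140,240,500,285)
cv2.imwrite('pics/ov.png',m)
E
python3 fit.py
```

```text
carrier [ 5.34561e+02 -2.91214e+02  1.97000e-01]
[[-0.6, -1.2], [-0.8, -1.2], [-0.5, 1.0], [-3.7, -6.9], [-0.5, -0.9], [-0.6, -0.3], [-0.9, -1.4], [-0.7, -0.1], [-0.1, -1.0], [0.4, 1.0], [0.5, -0.1], [-2.1, 0.1]]
rail [ 6.13057e+02  7.14370e+01 -1.20000e-01]
[[-2.4, -3.9], [-1.1, -3.7], [-1.1, -0.6], [-0.6, -0.9], [-0.5, 0.5], [2.6, -2.2], [-4.2, -0.1]]
band y 95.1441093470007 [-1.  -0.4 -0.9 -1.3 -1.6  1.2] [[624.46880863 165.89386425 190.        ]]
valve [479.375 327.991  -0.521]
[[-1.2, 0.1], [0.3, -0.6], [-0.8, -0.2]]
cup [456.942 -17.699   0.   ]
[[0.0, 0.0]]
```

View pics/ov.png

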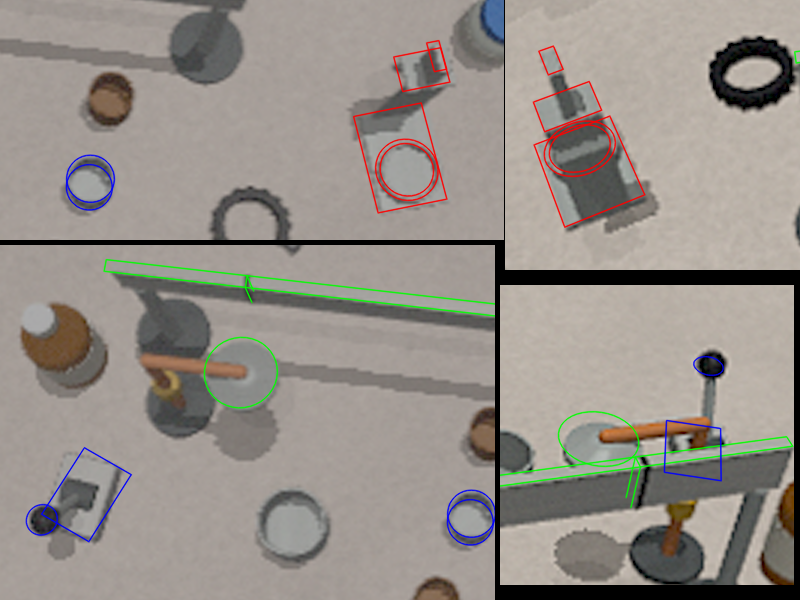

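The overlay shows a good fit for the cup, carrier and valve. The rail model sits about 4 px off in the top view, so I'll refine it from its edges.

```bash
cat > rail.py <<'E'
import pickle; from h import *
from fit import T
from scipy.optimize import least_squares
a,b=pickle.load(open('im0.pkl','rb')); car,rail,yb,val,cup=pickle.load(open('fit.pkl','rb'))
def edges(d,L,n=60,off=9,dark_down=True):
    # points along model edge L(2 pts); search vertically for strongest light->dark drop
    g=cv2.cvtColor(d['img'],cv2.COLOR_RGB2GRAY).astype(float)
    P=np.linspace(L[0],L[1],n); q=proj(d,P); r=[]
    for u,v in q:
        rows=np.arange(v-off,v+off,.25); pr=cv2.remap(g,np.full((len(rows),1),u,np.float32),rows[:,None].astype(np.float32),1).ravel()
        gr=np.gradient(cv2.GaussianBlur(pr[:,None],(1,9),1.2).ravel()); k=gr.argmin() if dark_down else gr.argmax()
        if abs(gr[k])>2: r.append((u,rows[k]))
    return np.array(r)
def fitit(rail):
    E=[]
    for d,x,z,dd,y0,y1 in((b,-5,190,True,-190,180),(b,-5,150,False,-190,60),(a,5,190,True,-190,85),(a,5,150,False,-190,60)):
        e=edges(d,T(rail,[(x,y0,z),(x,y1,z)]),dark_down=dd); E.append((d,x,z,e))
    def f(p):
        r=[]
        for d,x,z,e in E:
            l=proj(d,T([p[0],rail[1],p[1]],[(x,-190,z),(x,-60,z),(x,60,z),(x,190,z)]));
            r.append(np.interp(e[:,0],*(l[np.argsort(l[:,0])].T))-e[:,1])
        return r
    s=least_squares(lambda p:np.concatenate(f(p)),[rail[0],rail[2]],loss='soft_l1',f_scale=.5)
    print(s.x,[ (len(r),np.median(r).round(2),np.std(r).round(2)) for r in f(s.x)])
    return np.array([s.x[0],rail[1],s.x[1]])
for i in range(3): rail=fitit(rail)
pickle.dump(rail,open('rail.pkl','wb'))
E
sed -i 's/^def draw/if __name__!="__main__": raise SystemExit\ndef draw/' fit.py; sed -i 's/^if __name__.*$//' fit.py
python3 rail.py | tail -4
```

```text
[[0.0, 0.0]]
[ 6.13243664e+02 -1.21763401e-01] [(60, np.float64(-0.02), np.float64(1.64)), (60, np.float64(0.0), np.float64(0.23)), (60, np.float64(0.02), np.float64(0.71)), (56, np.float64(0.01), np.float64(0.22))]
[ 6.13234442e+02 -1.21871921e-01] [(60, np.float64(-0.0), np.float64(1.64)), (60, np.float64(0.0), np.float64(0.21)), (60, np.float64(-0.01), np.float64(0.2)), (56, np.float64(-0.02), np.float64(0.22))]
[ 6.13233985e+02 -1.21832902e-01] [(60, np.float64(-0.0), np.float64(1.64)), (60, np.float64(-0.0), np.float64(0.22)), (60, np.float64(-0.0), np.float64(0.7)), (56, np.float64(-0.01), np.float64(0.22))]
```

```bash
cat > go.py <<'E'
import sys; from h import *
from scipy.spatial.transform import Rotation as Ro
# go.py x y z yaw : shift in tool axes cm, turn deg
s=status.read_state(); p=np.array(s['eef_pos']); R=Ro.from_euler('xyz',s['tool_rot'])
t=[float(v) for v in sys.argv[1:5]]
d=R.inv().apply(np.array(t[:3])-p)/10
y=s['tool_rot'][2]-t[3]; y=(y+np.pi/2)%np.pi-np.pi/2
print('shift cm',d.round(2),'turn deg',np.degrees(y).round(1)); print('pos',p.round(1),'rot',np.round(s['tool_rot'],4),'F',np.round(s['force'],1),'w',round(s['width'],1),'t',s['clock'],'q7',round(s['qpos'][6],2))
E
python3 go.py 457 -18 150 0.2
cat > band.py <<'E'
import pickle; from h import *
from fit import T
a,b=pickle.load(open('im0.pkl','rb')); rail=pickle.load(open('rail.pkl','rb'))
ys=np.arange(60,130,.5)
for d,x,z in((b,-5,172),(b,0,190),(a,5,170),(a,0,190)):
    q=proj(d,T(rail,[(x,y,z) for y in ys])).astype(np.float32)
    g=cv2.remap(cv2.cvtColor(d['img'],cv2.COLOR_RGB2GRAY),q[:,:1],q[:,1:],1).ravel().astype(float)
    w=np.clip(np.median(g)-8-g,0,None); w[abs(ys-ys[w.argmax()])>8]=0; print(x,z,g.min(),np.median(g),'band',(w*ys).sum()/w.sum())
def end(d):pass
E
python3 band.py|tail -4
```

```text
shift cm [ 41.79 -46.36   9.23] turn deg 10.2
pos [ 240.2 -603.4  241.5] rot [-3.1398 -0.      0.3788] F [-0.6 -0.1 -0.2] w 85.7 t 0.1 q7 -0.02
-5 172 20.0 43.0 band 95.53985507246377
0 190 33.0 116.0 band 95.53680430879713
5 170 1.0 48.0 band 99.86501901140684
0 190 8.0 132.0 band 99.4696132596685
```

>>> play_rows([
  [41.8,-46.4,0,10.2,0],
  [41.8,-46.4,0,10.2,0],
  [41.8,-46.4,0,10.2,0],
  [41.8,-46.4,0,10.2,0],
  [41.8,-46.4,0,10.2,0],
  [41.8,-46.4,0,10.2,0],
  [41.8,-46.4,0,10.2,0],
  [41.8,-46.4,0,10.2,0],
])

```text
clock: 0.9
eef_pos: [379.5, -226.8, 242.3]
tool_rot: [-3.142, -0.0, 0.2]
force: [1.4, -0.4, 0.2]
width: 85.6
```

```bash
python3 go.py 457 -17 110 0.2
```

```text
shift cm [ 11.78 -19.02  13.23] turn deg 0.0
pos [ 379.5 -226.8  242.3] rot [-3.1415 -0.      0.2005] F [ 1.4 -0.4  0.2] w 85.6 t 0.9 q7 -0.86
```

>>> play_rows([
  [11.8,-19,6,0,0],
  [11.8,-19,6,0,0],
  [11.8,-19,6,0,0],
  [11.8,-19,6,0,0],
  [11.8,-19,6,0,0],
  [11.8,-19,13,0,0],
  [11.8,-19,13,0,0],
  [11.8,-19,13,0,0],
])

```text
clock: 1.7
eef_pos: [454.7, -18.7, 109.8]
tool_rot: [-3.14, 0.006, 0.202]
force: [-0.0, -0.7, 0.4]
width: 85.5
```

```bash
python3 go.py 457 -16.5 28 0.2; cat > snap.py <<'E'
import sys; from h import *
d=grab('top'); e=grab('scene'); 
def cr(d,x0,x1,y0,y1,s):
    i=cv2.cvtColor(d['img'][y0:y1,x0:x1],cv2.COLOR_RGB2BGR); i=(255*(i/255.)**.6).astype(np.uint8); return cv2.resize(i,None,fx=s,fy=s,interpolation=cv2.INTER_CUBIC)
import pickle; pickle.dump((e,d),open(sys.argv[1]+'.pkl','wb'))
E
python3 - <<'E'
E
```

```text
shift cm [ 0.32 -0.16  8.18] turn deg 0.1
pos [454.7 -18.7 109.8] rot [-3.1403  0.0064  0.2017] F [-0.  -0.7  0.4] w 85.5 t 1.7 q7 -1.36
```

>>> play_rows([
  [0,0,4,0,0],
  [0,0,8.2,0,0],
  [0,0,8.2,0,0],
  [0,0,8.2,0,0],
  [0,0,8.2,0,0.4],
  [0,0,8.2,0,0.7],
  [0,0,8.2,0,1],
  [0,0,8.2,0,1],
])

```text
clock: 2.5
eef_pos: [457.8, -19.3, 31.6]
tool_rot: [3.14, -0.002, 0.201]
force: [-0.3, -1.1, 7.1]
width: 39.9
```

>>> play_rows([
  [0,0,0,0,1],
  [0,0,0,0,1],
  [0,0,0,0,1],
  [0,0,0,0,1],
  [0,0,-5,0,1],
  [0,0,-10,0,1],
  [0,0,-10,0,1],
  [0,0,-10,0,1],
])

```text
clock: 3.3
eef_pos: [457.8, -19.4, 131.9]
tool_rot: [3.14, -0.003, 0.2]
force: [-1.0, -0.5, -1.1]
width: 39.9
```

```bash
python3 snap.py g1; python3 - <<'E'
import pickle; from h import *
e,d=pickle.load(open('g1.pkl','rb'))
q=proj(d,[[457,-17,120]])[0];r=proj(e,[[457,-17,120]])[0];print(q,r)
def cr(d,c,w,h,s):
    x,y=int(c[0]),int(c[1]);i=cv2.cvtColor(d['img'][y-h:y+h,x-w:x+w],cv2.COLOR_RGB2BGR);i=(255*(i/255.)**.6).astype(np.uint8);return cv2.resize(i,None,fx=s,fy=s,interpolation=2)
cv2.imwrite('pics/g1.png',np.hstack([cr(d,q,50,55,4),cr(e,r,50,55,4)]))
E
python3 go.py 457 -17 128 .2
```

```text
[292.316244   225.00103787] [258.33829901 189.31912301]
shift cm [ 0.11 -0.22  0.21] turn deg 0.0
pos [456.3 -19.4 130.1] rot [3.1412e+00 1.1000e-03 2.0060e-01] F [-0.6  0.6 -1.8] w 39.8 t 3.4 q7 -1.82
```

View pics/g1.png

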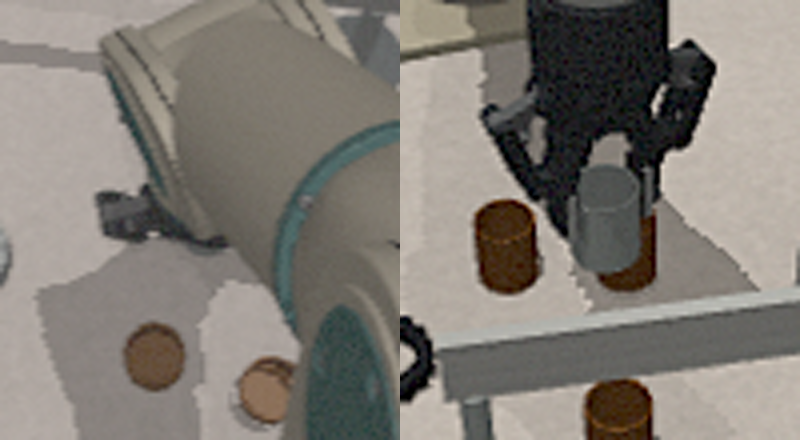

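Cup is held upright between the pads at crop (607,215), width 39.9; the brown cups are undisturbed. For the placement I'll refine the cup and ring centres by edge matching in the same (top) camera.

```bash
cat > ref.py <<'E'
import pickle; from h import *
from fit import T,circ
from scipy.optimize import minimize
a,b=pickle.load(open('im0.pkl','rb')); car,rail,yb,val,cup=pickle.load(open('fit.pkl','rb'))
def gm(d):
    g=cv2.GaussianBlur(cv2.cvtColor(d['img'],cv2.COLOR_RGB2GRAY).astype(np.float32),(0,0),.7)
    return np.hypot(cv2.Sobel(g,5,1,0),cv2.Sobel(g,5,0,1))
G={'a':gm(a),'b':gm(b)}
def score(k,P):
    q=proj(a if k=='a' else b,P).astype(np.float32); return np.minimum(cv2.remap(G[k],q[:,:1],q[:,1:],1),120).mean()
def opt(f,p0,r=6):
    best=max(((f(np.r_[p0[0]+i,p0[1]+j,p0[2:]]),i,j) for i in np.arange(-r,r+.1,.5) for j in np.arange(-r,r+.1,.5)))
    m=minimize(lambda p:-f(p),np.r_[p0[0]+best[1],p0[1]+best[2],p0[2:]],method='Nelder-Mead',options=dict(initial_simplex=None,xatol=.02)); return m.x.round(2),round(-m.fun,1)
z3=lambda p:np.r_[p[:2],0]
print('cup rim top', opt(lambda p:score('b',circ(z3(p),(0,0),21,50)),cup[:2]))
print('cup rim+foot', opt(lambda p:score('b',circ(z3(p),(0,0),21,50))+.5*score('b',circ(z3(p),(0,0),19,50)),cup[:2]))
ring=T(car,[(-66,0,0)])[0,:2]; print('fit ring',ring)
print('ring outer', opt(lambda p:score('b',circ(z3(p),(0,0),28,18)),ring)); print('ring inner', opt(lambda p:score('b',circ(z3(p),(0,0),24,18)),ring))
print('both', opt(lambda p:score('b',circ(z3(p),(0,0),24,18))+score('b',circ(z3(p),(0,0),28,18)),ring))
ln=lambda p,q,r:T(p,np.linspace(q,r,40))
fb=lambda p:score('b',ln(p,(-98,-32,6),(-98,32,6)))+score('b',ln(p,(-98,32,6),(-30,32,6)))+score('b',ln(p,(-98,-32,6),(-30,-32,6)))
print('car top', opt(lambda p:fb(p)+score('b',circ(p,(-66,0),24,18)),car))
fa=lambda p:sum(score('a',ln(p,q,r)) for q,r in(((15,-20,136),(15,20,136)),((-15,-20,136),(-15,20,136)),((-15,-20,136),(15,-20,136)),((-98,-32,6),(-7,-32,6)),((-7,32,0),(-7,-32,0)),((-12,-5,182),(12,-5,182)),((12,-5,182),(12,5,182))))
print('car scene', opt(fa,car))
E
python3 ref.py | tail -7
```

```text
cup rim+foot (array([457.95, -17.63]), np.float64(172.0))
fit ring [ 469.84154273 -304.15180701]
ring outer (array([ 467.27, -304.12]), np.float64(97.4))
ring inner (array([ 467.52, -308.22]), np.float64(99.8))
both (array([ 467.26, -304.15]), np.float64(190.4))
car top (array([ 5.3707e+02, -2.9162e+02,  1.6000e-01]), np.float64(287.3))
car scene (array([ 5.3568e+02, -2.9188e+02,  1.7000e-01]), np.float64(708.5))
```

```bash
python3 go.py 468.5 -305 80 .19
```

```text
shift cm [-4.49 28.23  5.03] turn deg 0.6
pos [456.3 -19.4 130.1] rot [3.1412e+00 1.1000e-03 2.0060e-01] F [-0.6  0.6 -1.8] w 39.8 t 3.4 q7 -1.82
```

>>> play_rows([
  [-4.5,28.2,0,0.6,1],
  [-4.5,28.2,0,0.6,1],
  [-4.5,28.2,0,0.6,1],
  [-4.5,28.2,0,0.6,1],
  [-4.5,28.2,0,0.6,1],
  [-4.5,28.2,0,0.6,1],
  [-4.5,28.2,3,0.6,1],
  [-4.5,28.2,6,0.6,1],
])

```text
clock: 4.2
eef_pos: [468.2, -306.1, 68.4]
tool_rot: [3.142, 0.001, 0.187]
force: [0.3, 1.0, -1.5]
width: 39.9
```

>>> play_rows([
  [0,0,0,0,1],
  [0,0,0,0,1],
  [0,0,0,0,1],
])

```text
clock: 4.5
eef_pos: [469.9, -304.1, 71.1]
tool_rot: [3.141, -0.001, 0.191]
force: [-0.7, 0.1, -0.7]
width: 39.7
```

```bash
python3 snap.py g2; python3 go.py 468.5 -305 37.6 .19; python3 - <<'E'
import pickle; from h import *
e,d=pickle.load(open('g2.pkl','rb'))
q=proj(d,[[490,-305,60]])[0];r=proj(e,[[500,-300,80]])[0];print(q.astype(int),r.astype(int))
def cr(d,c,w,h,s):
    x,y=int(c[0]),int(c[1]);i=cv2.cvtColor(d['img'][y-h:y+h,x-w:x+w],cv2.COLOR_RGB2BGR);i=(255*(i/255.)**.6).astype(np.uint8);return cv2.resize(i,None,fx=s,fy=s,interpolation=2)
cv2.imwrite('pics/g2.png',np.hstack([cr(d,q,40,60,5),cr(e,r,40,60,5)]))
E
```

```text
shift cm [-0.17  0.02  3.4 ] turn deg 0.1
pos [ 470.1 -304.5   71.6] rot [ 3.1401e+00 -1.6000e-03  1.9100e-01] F [ 0.1 -0.4 -0.5] w 39.8 t 4.6 q7 -1.32
[401 216] [141 241]
```

View pics/g2.png

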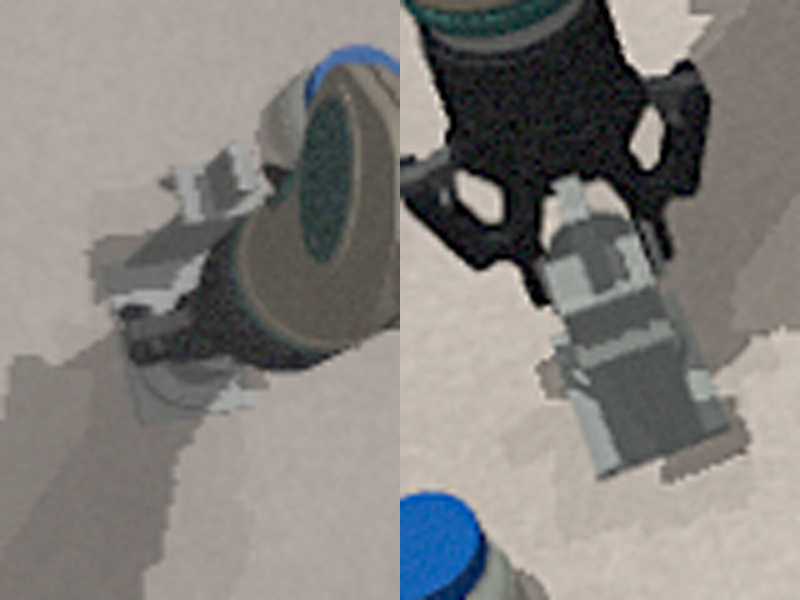

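The ring is hidden by the gripper and arm in both views here. The gripper body clears the tab (crop right, (570,195)). I'll descend gently and watch the force.

>>> play_rows([
  [-0.1,0,1,0,1],
  [-0.1,0,1.8,0,1],
  [-0.1,0,2.1,0,1],
  [-0.1,0,2.4,0,1],
  [-0.1,0,2.7,0,1],
  [-0.1,0,2.7,0,1],
])

```text
clock: 5.2
eef_pos: [468.0, -304.5, 42.9]
tool_rot: [-3.141, 0.0, 0.19]
force: [-0.2, -1.3, -0.4]
width: 40.1
```

```bash
python3 go.py 468.5 -305 37.6 .19
```

```text
shift cm [0.04 0.06 0.53] turn deg 0.0
pos [ 468.  -304.5   42.9] rot [-3.1412e+00  4.0000e-04  1.9030e-01] F [-0.2 -1.3 -0.4] w 40.1 t 5.2 q7 -1.35
```

>>> play_rows([
  [0,0,0.3,0,1],
  [0,0,0.5,0,1],
  [0,0,0.5,0,1],
  [0,0,0.5,0,1],
])

```text
clock: 5.6
eef_pos: [468.2, -304.6, 38.3]
tool_rot: [-3.142, -0.0, 0.19]
force: [0.8, -0.5, -0.8]
width: 39.8
```

>>> play_rows([
  [0,0,0.15,0,1],
  [0,0,0.15,0,1],
  [0,0,0.3,0,1],
  [0,0,0.3,0,1],
])

```text
clock: 6.0
eef_pos: [468.4, -304.7, 37.6]
tool_rot: [3.14, -0.0, 0.19]
force: [-4.2, 1.6, 20.1]
width: 40.1
```

>>> play_rows([
  [0,0,-0.2,0,1],
  [0,0,-0.2,0,0.4],
  [0,0,-0.2,0,0.3],
  [0,0,-0.2,0,0.2],
  [0,0,-0.2,0,0.1],
  [0,0,-0.2,0,0.1],
  [0,0,-0.2,0,0.1],
  [0,0,-3,0,0.1],
])

```text
clock: 6.8
eef_pos: [466.0, -303.4, 62.9]
tool_rot: [-3.137, 0.005, 0.191]
force: [0.5, 0.3, 0.9]
width: 76.8
```

>>> play_rows([
  [0,0,-5,0,0.1],
  [0,0,-10,0,0.1],
  [0,0,-15,0,0.1],
  [0,0,-18,0,0.1],
  [0,0,-18,0,0.1],
])

```text
clock: 7.3
eef_pos: [470.8, -305.6, 250.1]
tool_rot: [3.135, -0.007, 0.19]
force: [0.7, -0.5, -0.3]
width: 77.3
```

```bash
python3 go.py 535 -291.5 240 .19
```

```text
shift cm [ 6.57 -0.18  1.05] turn deg 0.0
pos [ 470.8 -305.6  250.1] rot [ 3.1352 -0.0069  0.19  ] F [ 0.7 -0.5 -0.3] w 77.3 t 7.3 q7 -1.18
```

>>> play_rows([
  [3.3,-0.2,0,0,0.1],
  [6.5,-0.2,0,0,0.1],
  [6.5,-0.2,0,0,0.3],
  [6.5,-0.2,3,0,0.3],
  [6.5,-0.2,6,0,0.3],
  [6.5,-0.2,9,0,0.3],
  [6.5,-0.2,9.6,0,0.3],
  [6.5,-0.2,9.6,0,0.3],
])

```text
clock: 8.1
eef_pos: [530.3, -290.0, 148.0]
tool_rot: [-3.14, 0.003, 0.19]
force: [0.1, -0.3, 0.2]
width: 59.6
```

```bash
python3 go.py 535 -291.5 154 .19
```

```text
shift cm [ 0.43  0.23 -0.6 ] turn deg 0.0
pos [ 530.3 -290.   148. ] rot [-3.1396e+00  2.8000e-03  1.9030e-01] F [ 0.1 -0.3  0.2] w 59.6 t 8.1 q7 -1.31
```

>>> play_rows([
  [0.4,0.2,-0.6,0,0.3],
  [0.4,0.2,-0.6,0,0.3],
  [0.4,0.2,-0.6,0,0.5],
  [0.4,0.2,-0.6,0,0.7],
  [0.4,0.2,-0.6,0,0.8],
  [0.4,0.2,-0.6,0,0.9],
  [0.4,0.2,-0.6,0,1],
  [0.4,0.2,-0.6,0,1],
])

```text
clock: 8.9
eef_pos: [536.0, -291.6, 155.4]
tool_rot: [3.142, -0.0, 0.19]
force: [0.3, -0.4, 0.4]
width: 9.7
```

>>> play_rows([
  [0,0,0,0,1],
  [0,0,0,0,1],
  [0,0,0,0,1],
  [0,0,-1,0,1],
  [0,0,-2,0,1],
  [0,0,-2,0,1],
  [0,0,-2,0,1],
  [0,0,-2,0,1],
])

```text
clock: 9.7
eef_pos: [535.5, -291.5, 175.1]
tool_rot: [-3.141, 0.001, 0.19]
force: [0.2, -0.7, -3.3]
width: 9.2
```

```bash
python3 snap.py g3; python3 go.py 535 -291.5 154 .19; python3 - <<'E'
import pickle; from h import *
e,d=pickle.load(open('g3.pkl','rb'))
q=proj(d,[[490,-300,60]])[0];r=proj(e,[[500,-300,110]])[0];print(q.astype(int),r.astype(int))
def cr(d,c,w,h,s):
    x,y=int(c[0]),int(c[1]);i=cv2.cvtColor(d['img'][y-h:y+h,x-w:x+w],cv2.COLOR_RGB2BGR);i=(255*(i/255.)**.6).astype(np.uint8);return cv2.resize(i,None,fx=s,fy=s,interpolation=2)
cv2.imwrite('pics/g3.png',np.hstack([cr(d,q,40,60,5),cr(e,r,40,60,5)]))
E
```

```text
shift cm [-0.06 -0.    2.09] turn deg 0.0
pos [ 535.6 -291.4  174.9] rot [-3.1411e+00  6.0000e-04  1.9030e-01] F [-0.1  0.2 -3.8] w 9.1 t 9.8 q7 -1.29
[399 216] [138 232]
```

View pics/g3.png

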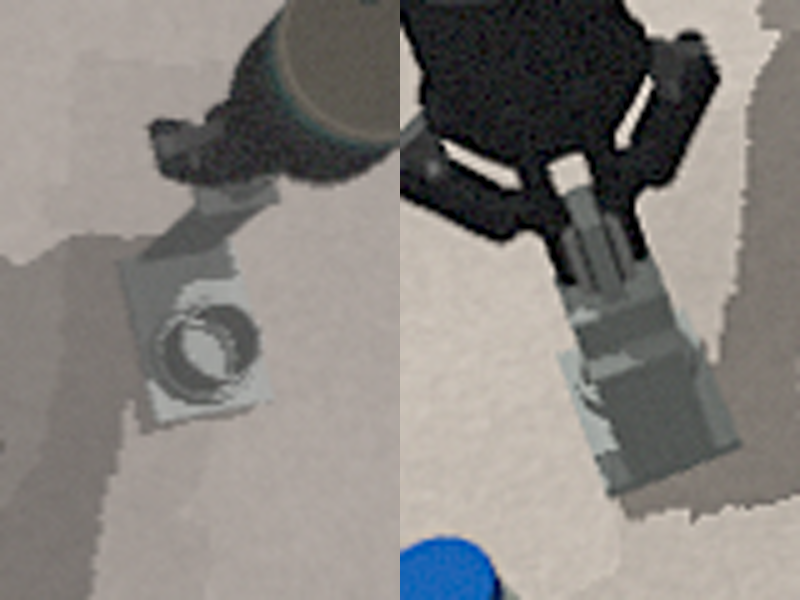

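The crop shows the cup standing in the ring (205,345) and the carrier pinched upright and lifted, with about 3.4 N of load. Now I raise it and move to the open stretch, staying on the robot side of the rail.

>>> play_rows([
  [0,0,-5,0,1],
  [0,0,-9.5,0,1],
  [0,0,-9.5,0,1],
  [0,0,-9.5,0,1],
])

```text
clock: 10.2
eef_pos: [536.1, -291.6, 270.9]
tool_rot: [3.14, -0.001, 0.19]
force: [-0.6, -0.2, -4.5]
width: 9.2
```

```bash
python3 go.py 550 49 270 -.122
```

```text
shift cm [  7.81 -33.18   0.06] turn deg 17.9
pos [ 536.1 -291.6  270.9] rot [ 3.1405e+00 -1.0000e-03  1.9020e-01] F [-0.6 -0.2 -4.5] w 9.2 t 10.2 q7 -1.23
```

>>> play_rows([
  [0.5,-2,0,1,1],
  [1.3,-5.5,0,3,1],
  [2.3,-9.5,0,5,1],
  [3.2,-13.5,0,7.5,1],
  [4.1,-17.5,0,10,1],
  [5.1,-21.5,0,12.5,1],
  [6,-25.5,0,15,1],
  [7,-29.5,0,17,1],
])

```text
clock: 11.0
eef_pos: [547.1, 12.4, 268.1]
tool_rot: [3.14, 0.004, -0.108]
force: [1.6, -0.9, -3.8]
width: 9.2
```

>>> play_rows([
  [0.4,-1.9,0,0.5,1],
  [0.4,-2.9,0,0.9,1],
  [0.4,-2.9,0,0.9,1],
  [0.4,-2.9,0,0.9,1],
])

```text
clock: 11.4
eef_pos: [555.2, 37.7, 269.2]
tool_rot: [3.139, 0.002, -0.124]
force: [0.1, -0.4, -3.6]
width: 9.3
```

```bash
python3 go.py 607 42 270 -.122
```

```text
shift cm [ 5.09 -1.07 -0.09] turn deg -0.1
pos [555.2  37.7 269.2] rot [ 3.1394e+00  2.2000e-03 -1.2370e-01] F [ 0.1 -0.4 -3.6] w 9.3 t 11.4 q7 -2.08
```

>>> play_rows([
  [2.5,-0.4,0,0,1],
  [5,-0.4,0,0,1],
  [5,-0.4,0,0,1],
  [5,-0.4,0,0,1],
  [5,-0.4,0,0,1],
])

```text
clock: 11.9
eef_pos: [604.9, 36.4, 269.9]
tool_rot: [3.141, 0.002, -0.123]
force: [0.2, -0.0, -3.5]
width: 8.9
```

```bash
python3 snap.py g4; cat > loc.py <<'E'
import pickle; from h import *
rail=pickle.load(open('rail.pkl','rb')); s=status.read_state(); p=np.array(s['eef_pos']); t=rail[2]
d=p[:2]-rail[:2]; print('local x %.1f y %.1f z %.1f yaw err %.3f'%(d[0]*np.cos(t)+d[1]*np.sin(t),-d[0]*np.sin(t)+d[1]*np.cos(t),p[2],s['tool_rot'][2]-t),'F',np.round(s['force'],1),'T',np.round(s['torque'],2),'w',round(s['width'],1),s['clock'])
E
python3 loc.py; cat > ov2.py <<'E'
import sys,pickle; from h import *
from fit import T,draw,rect,circ
from scipy.spatial.transform import Rotation as Ro
e,d=pickle.load(open(sys.argv[1]+'.pkl','rb')); rail=pickle.load(open('rail.pkl','rb'))
s=status.read_state(); p=s['eef_pos']; c=[p[0],p[1],s['tool_rot'][2]]; z0=p[2]-155.4
ims=[]
for k in(e,d):
    im=cv2.resize(cv2.cvtColor(k['img'],cv2.COLOR_RGB2BGR),None,fx=3,fy=3,interpolation=2); im=(255*(im/255.)**.6).astype(np.uint8)
    up=lambda A:A+[0,0,z0]
    draw(k,im,[up(rect(c,-15,15,-20,20,136)),up(rect(c,-98,-7,-32,32,0)),up(T(c,[(18,-20,101),(18,20,101)])),up(circ(c,(-66,0),21,56))],(0,0,255))
    draw(k,im,[rect(rail,-5,5,-210,210,190),T(rail,[(5,-210,150),(5,210,150)])],(0,255,0)); ims.append(im)
m=np.zeros((450,800,3),np.uint8)
q=proj(e,[[p[0],p[1],p[2]-60]])[0]*3; q2=proj(d,[[p[0]-40,p[1],z0+60]])[0]*3
for i,(im,c0) in enumerate(((ims[0],q),(ims[1],q2))):
    x=int(np.clip(c0[0]-200,0,1280)); y=int(np.clip(c0[1]-225,0,810)); m[:,i*400:i*400+400]=im[y:y+450,x:x+400]
cv2.imwrite('pics/'+sys.argv[1]+'.png',m)
E
python3 ov2.py g4 >/dev/null
```

```text
local x -3.8 y -35.0 z 270.3 yaw err -0.001 F [-0.7  0.2 -3.6] T [-0.02 -0.11 -0.01] w 9.3 12.0
```

View pics/g4.png

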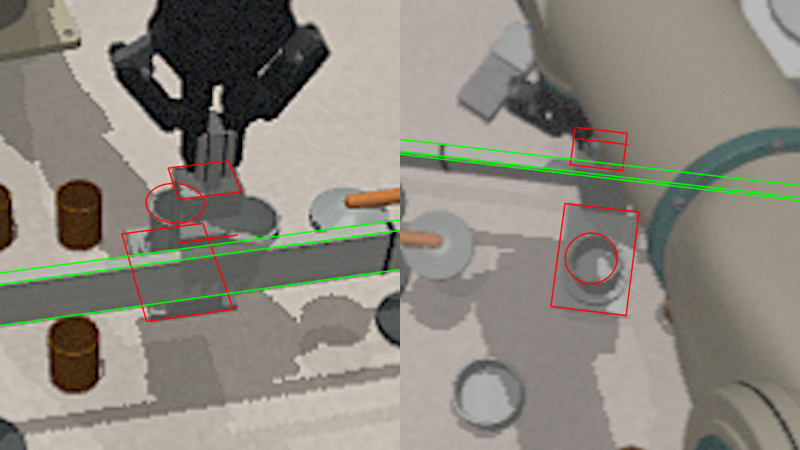

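The overlay agrees with the picture: red carrier outline on the base plate at (592,260) in the top view and on the saddle at (205,180) in the scene view, with the rail on its green lines. I'll lower with a 2 mm bias toward the lip's flare.

>>> play_rows([
  [0.2,0,1,0,1],
  [0.2,0,2,0,1],
  [0.2,0,2.6,0,1],
  [0.2,0,3,0,1],
  [0.2,0,3.3,0,1],
  [0.2,0,3.6,0,1],
  [0.2,0,3.6,0,1],
])

```text
clock: 12.7
eef_pos: [607.9, 37.4, 234.0]
tool_rot: [3.141, 0.0, -0.122]
force: [-0.4, -0.7, -4.1]
width: 9.6
```

```bash
python3 loc.py
```

```text
local x -1.2 y -34.4 z 234.0 yaw err -0.000 F [-0.4 -0.7 -4.1] T [-0.05 -0.16  0.02] w 9.6 12.7
```

>>> play_rows([
  [0,0,0.4,0,1],
  [0,0,0.8,0,1],
  [0,0,1.1,0,1],
  [0,0,1.4,0,1],
  [0,0,1.4,0,1],
])

```text
clock: 13.2
eef_pos: [608.1, 37.4, 219.9]
tool_rot: [-3.142, -0.0, -0.122]
force: [0.9, -0.5, -3.2]
width: 9.3
```

```bash
python3 loc.py
```

```text
local x -0.9 y -34.4 z 219.9 yaw err -0.000 F [ 0.9 -0.5 -3.2] T [ 0.   -0.28  0.02] w 9.3 13.2
```

>>> play_rows([
  [0,0,0.2,0,1],
  [0,0,0.35,0,1],
  [0,0,0.45,0,1],
  [0,0,0.45,0,1],
])

```text
clock: 13.6
eef_pos: [608.2, 37.4, 215.8]
tool_rot: [-3.142, -0.0, -0.122]
force: [0.5, 0.0, -4.7]
width: 9.1
```

```bash
python3 loc.py
```

```text
local x -0.9 y -34.4 z 215.8 yaw err -0.000 F [ 0.5  0.  -4.7] T [-0.02 -0.35  0.  ] w 9.1 13.6
```

>>> play_rows([
  [0,0,0.1,0,1],
  [0,0,0.1,0,1],
  [0,0,0.2,0,1],
  [0,0,0.2,0,1],
  [0,0,0.2,0,1],
])

```text
clock: 14.1
eef_pos: [608.2, 37.5, 215.2]
tool_rot: [3.141, -0.001, -0.122]
force: [-1.5, 0.3, 6.7]
width: 9.0
```

```bash
python3 loc.py
```

```text
local x -0.9 y -34.3 z 215.2 yaw err -0.000 F [-1.5  0.3  6.7] T [-0.17  0.34 -0.01] w 9.0 14.1
```

Saddle is resting on the rail (about 10 N of load). I'll ease the load a little and slide toward the band.

>>> play_rows([
  [0,0,-0.1,0,1],
  [0,-1,-0.1,0,1],
  [0,-3,-0.1,0,1],
  [0,-5,-0.1,0,1],
  [0,-7,-0.1,0,1],
  [0,-9,-0.1,0,1],
  [0,-11,-0.1,0,1],
  [0,-12.5,-0.1,0,1],
])

```text
clock: 14.9
eef_pos: [623.5, 161.9, 215.3]
tool_rot: [3.14, -0.001, -0.122]
force: [-0.7, -3.3, 4.9]
width: 9.2
```

>>> play_rows([
  [0,0,0,0,1],
  [0,0,0,0,1],
  [0,0,0,0,1],
])

```text
clock: 15.2
eef_pos: [623.6, 162.6, 215.3]
tool_rot: [-3.139, -0.001, -0.122]
force: [0.5, 4.5, 2.3]
width: 9.2
```

```bash
python3 loc.py;python3 snap.py g5;  python3 - <<'E'
import pickle; from h import *
from fit import T
e,d=pickle.load(open('g5.pkl','rb'));rail=pickle.load(open('rail.pkl','rb'))
ims=[]
for k,P in((e,(0,95,190)),(d,(-25,95,170))):
    q=proj(k,T(rail,[P]))[0].astype(int);print(q)
    i=cv2.cvtColor(k['img'][q[1]-50:q[1]+50,q[0]-40:q[0]+40],cv2.COLOR_RGB2BGR);i=(255*(i/255.)**.55).astype(np.uint8);ims.append(cv2.resize(i,None,fx=5,fy=5,interpolation=2))
cv2.imwrite('pics/g5.png',np.hstack(ims))
E
```

```text
local x -0.8 y 91.7 z 215.3 yaw err -0.000 F [0.5 4.5 2.3] T [ 0.77 -0.41  0.  ] w 9.2 15.2
carrier [ 5.34561e+02 -2.91214e+02  1.97000e-01]
[[-0.6, -1.2], [-0.8, -1.2], [-0.5, 1.0], [-3.7, -6.9], [-0.5, -0.9], [-0.6, -0.3], [-0.9, -1.4], [-0.7, -0.1], [-0.1, -1.0], [0.4, 1.0], [0.5, -0.1], [-2.1, 0.1]]
rail [ 6.13057e+02  7.14370e+01 -1.20000e-01]
[[-2.4, -3.9], [-1.1, -3.7], [-1.1, -0.6], [-0.6, -0.9], [-0.5, 0.5], [2.6, -2.2], [-4.2, -0.1]]
band y 95.1441093470007 [-1.  -0.4 -0.9 -1.3 -1.6  1.2] [[624.46880863 165.89386425 190.        ]]
valve [479.375 327.991  -0.521]
[[-1.2, 0.1], [0.3, -0.6], [-0.8, -0.2]]
cup [456.942 -17.699   0.   ]
[[0.0, 0.0]]
[365 198]
[216 164]
```

View pics/g5.png

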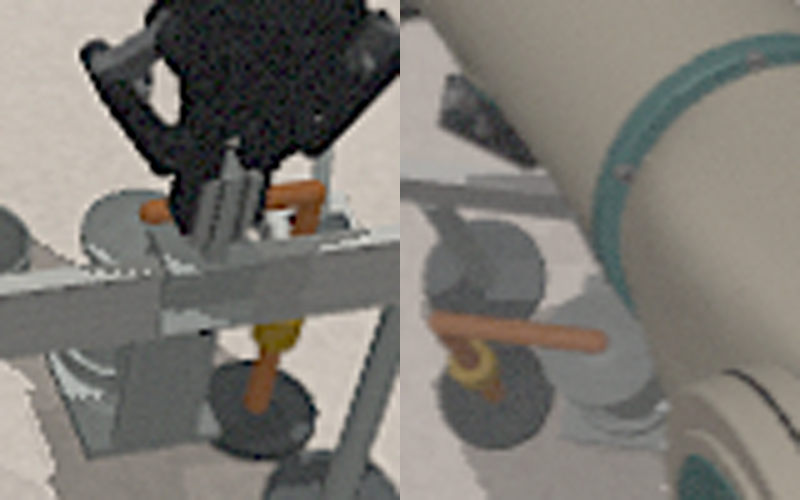

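```bash
python3 - <<'E' | tail -3
import pickle; from h import *
from fit import T
e,d=pickle.load(open('g5.pkl','rb'));rail=pickle.load(open('rail.pkl','rb'))
ys=np.arange(50,140,1.)
q=proj(e,T(rail,[(12,y,178) for y in ys])); 
print('edges L',np.interp(325+162/5,q[:,0],ys),'R',np.interp(325+242/5,q[:,0],ys), 'rows',q[[30,60]])
qq=q.astype(np.float32); g=cv2.remap(cv2.cvtColor(e['img'],7),qq[:,:1],qq[:,1:],1).ravel(); print(list(zip(ys[10:75:2].astype(int),g[10:75:2])))
# base plate lower corners: (-7,±32) z 60 -> clicks
q=proj(e,T(rail,[(-7.8,y,60) for y in ys])); print('base L',np.interp(325+90/5,q[:,0],ys),'front plate R(20)',np.interp(325+212/5,q[:,0],ys))
E
```

```text
[373.66014195 206.22421658]]
[(np.int64(60), np.uint8(54)), (np.int64(62), np.uint8(53)), (np.int64(64), np.uint8(52)), (np.int64(66), np.uint8(53)), (np.int64(68), np.uint8(54)), (np.int64(70), np.uint8(55)), (np.int64(72), np.uint8(50)), (np.int64(74), np.uint8(39)), (np.int64(76), np.uint8(41)), (np.int64(78), np.uint8(40)), (np.int64(80), np.uint8(40)), (np.int64(82), np.uint8(38)), (np.int64(84), np.uint8(40)), (np.int64(86), np.uint8(40)), (np.int64(88), np.uint8(42)), (np.int64(90), np.uint8(41)), (np.int64(92), np.uint8(41)), (np.int64(94), np.uint8(42)), (np.int64(96), np.uint8(40)), (np.int64(98), np.uint8(41)), (np.int64(100), np.uint8(42)), (np.int64(102), np.uint8(43)), (np.int64(104), np.uint8(41)), (np.int64(106), np.uint8(42)), (np.int64(108), np.uint8(41)), (np.int64(110), np.uint8(42)), (np.int64(112), np.uint8(42)), (np.int64(114), np.uint8(46)), (np.int64(116), np.uint8(49)), (np.int64(118), np.uint8(48)), (np.int64(120), np.uint8(47)), (np.int64(122), np.uint8(47)), (np.int64(124), np.uint8(47))]
base L 65.67373919417105 front plate R(20) 125.1931198164678
```

>>> play_rows([
  [0,-0.3,0,0,1],
  [0,-0.62,0,0,1],
  [0,-0.62,0,0,1],
  [0,-0.62,-0.05,0,1],
  [0,-0.62,-0.05,0,1],
])

```text
clock: 15.8
eef_pos: [623.7, 162.6, 215.4]
tool_rot: [3.134, 0.001, -0.125]
force: [-1.2, -4.4, 7.0]
width: 9.3
```

```bash
python3 loc.py
```

```text
local x -0.7 y 91.7 z 215.4 yaw err -0.004 F [-1.2 -4.4  7. ] T [-0.95  0.14  0.03] w 9.3 15.8
```

>>> play_rows([
  [0,-0.1,-0.07,0,1],
  [0,-0.1,-0.1,0,1],
  [0,-0.1,-0.1,0,1],
  [0,-0.1,-0.1,0,1],
])

```text
clock: 16.2
eef_pos: [624.2, 167.9, 215.5]
tool_rot: [3.141, 0.0, -0.123]
force: [2.3, -2.5, -4.8]
width: 9.3
```

```bash
python3 loc.py
```

```text
local x -0.8 y 97.0 z 215.5 yaw err -0.001 F [ 2.3 -2.5 -4.8] T [-0.49 -0.79  0.  ] w 9.3 16.2
```

>>> play_rows([
  [0,-0.08,0,0,1],
  [0,-0.08,0,0,1],
  [0,-0.08,0.05,0,1],
  [0,-0.08,0.05,0,0.86],
  [0,-0.08,0.05,0,0.82],
  [0,-0.08,0.05,0,0.8],
  [0,-0.08,0.05,0,0.78],
  [0,-0.08,0.05,0,0.75],
])

```text
clock: 17.0
eef_pos: [624.1, 169.7, 216.0]
tool_rot: [-3.141, 0.0, -0.122]
force: [0.7, -0.5, 0.0]
width: 22.0
```

>>> play_rows([
  [0,0,0,0,0.7],
  [0,0,0,0,0.65],
  [0,0,0,0,0.6],
  [0,0,0,0,0.6],
  [0,0,-2,0,0.6],
  [0,0,-5,0,0.6],
  [0,0,-8,0,0.6],
  [0,0,-8,0,0.6],
])

```text
clock: 17.8
eef_pos: [626.4, 170.8, 300.6]
tool_rot: [-3.138, -0.008, -0.122]
force: [0.8, -0.1, 0.5]
width: 34.2
```

```bash
python3 loc.py; python3 go.py 430 355 300 -.5;  python3 - <<'E'
import pickle,numpy as np
print(pickle.load(open('fit.pkl','rb'))[3])
E
```

```text
local x 1.0 y 100.2 z 300.6 yaw err -0.001 F [ 0.8 -0.1  0.5] T [ 0.02 -0.03 -0.  ] w 34.2 17.8
shift cm [-21.75 -15.89  -0.05] turn deg 21.6
pos [626.4 170.8 300.6] rot [-3.1376 -0.0077 -0.1224] F [ 0.8 -0.1  0.5] w 34.2 t 17.8 q7 -2.24
[479.37537444 327.99062279  -0.52102144]
```

>>> play_rows([
  [-4,-3.2,0,4,1],
  [-8,-6.4,0,8,1],
  [-12,-9.6,0,13,1],
  [-16,-12.8,0,18,1],
  [-20,-16,0,22,1],
  [-24,-17.1,0,22,1],
  [-24,-17.1,0,22,1],
  [-24,-17.1,0,22,1],
])

```text
clock: 18.6
eef_pos: [404.3, 370.4, 295.7]
tool_rot: [3.141, -0.001, -0.5]
force: [0.0, -0.1, 0.1]
width: -0.2
```

```bash
python3 go.py 407 369 93 -.51; python3 snap.py g6;  python3 - <<'E'
import pickle; from h import *
from fit import T,circ,draw,rect
e,d=pickle.load(open('g6.pkl','rb'));rail=pickle.load(open('rail.pkl','rb'))
ims=[]
for k,P in((e,(0,95,170)),(d,(-66,150,120))):
    q=(proj(k,T(rail,[P]))[0]).astype(int)
    i=cv2.cvtColor(k['img'],cv2.COLOR_RGB2BGR);i=(255*(i/255.)**.55).astype(np.uint8);i=np.ascontiguousarray(i[q[1]-50:q[1]+50,q[0]-40:q[0]+40]);ims.append(cv2.resize(i,None,fx=5,fy=5,interpolation=2));print(q)
cv2.imwrite('pics/g6.png',np.hstack(ims))
ys=np.arange(50,140,2.)
q=proj(e,T(rail,[(12,y,178) for y in ys])).astype(np.float32); g=cv2.remap(cv2.cvtColor(e['img'],7),q[:,:1],q[:,1:],1).ravel(); print('LIP',list(zip(ys.astype(int).tolist(),g.tolist())))
E
```

```text
shift cm [ 3.000e-01 -1.000e-02  2.027e+01] turn deg 0.6
pos [404.3 370.4 295.7] rot [ 3.1411e+00 -6.0000e-04 -4.9960e-01] F [ 0.  -0.1  0.1] w -0.2 t 18.6 q7 -2.94
carrier [ 5.34561e+02 -2.91214e+02  1.97000e-01]
[[-0.6, -1.2], [-0.8, -1.2], [-0.5, 1.0], [-3.7, -6.9], [-0.5, -0.9], [-0.6, -0.3], [-0.9, -1.4], [-0.7, -0.1], [-0.1, -1.0], [0.4, 1.0], [0.5, -0.1], [-2.1, 0.1]]
rail [ 6.13057e+02  7.14370e+01 -1.20000e-01]
[[-2.4, -3.9], [-1.1, -3.7], [-1.1, -0.6], [-0.6, -0.9], [-0.5, 0.5], [2.6, -2.2], [-4.2, -0.1]]
band y 95.1441093470007 [-1.  -0.4 -0.9 -1.3 -1.6  1.2] [[624.46880863 165.89386425 190.        ]]
valve [479.375 327.991  -0.521]
[[-1.2, 0.1], [0.3, -0.6], [-0.8, -0.2]]
cup [456.942 -17.699   0.   ]
[[0.0, 0.0]]
[364 205]
[195 182]
LIP [(50, 47), (52, 51), (54, 49), (56, 48), (58, 48), (60, 49), (62, 49), (64, 49), (66, 48), (68, 48), (70, 47), (72, 48), (74, 49), (76, 49), (78, 48), (80, 34), (82, 45), (84, 41), (86, 46), (88, 47), (90, 48), (92, 50), (94, 49), (96, 44), (98, 38), (100, 40), (102, 48), (104, 46), (106, 50), (108, 49), (110, 47), (112, 42), (114, 39), (116, 44), (118, 49), (120, 50), (122, 49), (124, 49), (126, 48), (128, 50), (130, 50), (132, 49), (134, 48), (136, 47), (138, 48)]
```

View pics/g6.png

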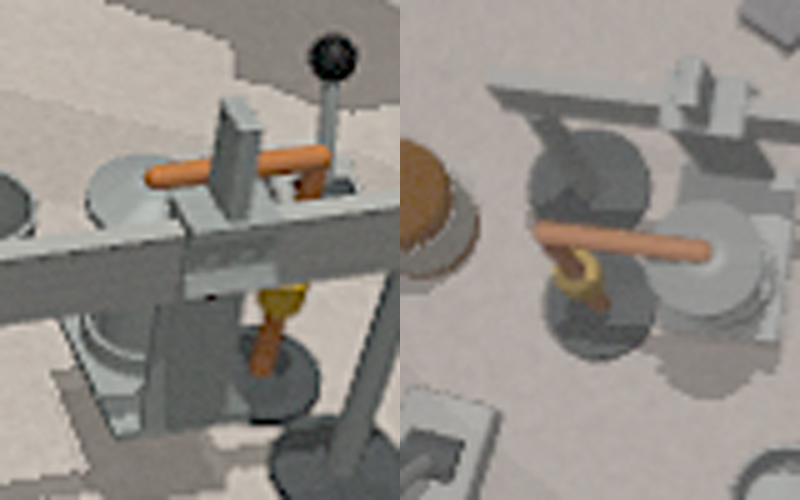

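The view shows the carrier hanging freely on the rail, with its lip centred at crop (231,260) and the cup below the hood at (120,310). By my edge measures the saddle is at the band within 2 mm. The last wrist joint is close to its limit, so I'll turn back and push the lever with a different yaw.

>>> play_rows([
  [0,0,0,-5,1],
  [0,0,0,-12,1],
  [0,0,0,-20,1],
  [0,0,0,-23,1],
  [0,0,0,-23,1],
])

```text
clock: 19.2
eef_pos: [409.1, 366.2, 295.5]
tool_rot: [3.141, 0.0, -0.11]
force: [-0.1, -0.4, -0.3]
width: 0.2
```

```bash
python3 go.py 400 351.5 93 -.1; python3 - <<'E'
from h import *
print(np.round(status.read_state()['qpos'],3))
E
```

```text
shift cm [-0.74  1.55 20.25] turn deg -0.6
pos [409.1 366.2 295.5] rot [ 3.1413e+00  2.0000e-04 -1.1000e-01] F [-0.1 -0.4 -0.3] w 0.2 t 19.2 q7 -2.59
[-0.605  0.434 -0.258  1.728  0.128  0.997 -2.59 ]
```

>>> play_rows([
  [-0.7,1.5,4,-0.6,1],
  [-0.7,1.5,8,-0.6,1],
  [-0.7,1.5,12,-0.6,1],
  [-0.7,1.5,16,-0.6,1],
  [-0.7,1.5,19,-0.6,1],
  [-0.7,1.5,20.2,-0.6,1],
  [-0.7,1.5,20.2,-0.6,1],
  [-0.7,1.5,20.2,-0.6,1],
])

```text
clock: 20.0
eef_pos: [399.4, 354.4, 94.7]
tool_rot: [-3.14, -0.001, -0.096]
force: [0.2, 0.2, 0.8]
width: -0.3
```

```bash
python3 go.py 488.8 311.3 93 -.1
```

```text
shift cm [9.31 3.44 0.18] turn deg 0.2
pos [399.4 354.4  94.7] rot [-3.1403e+00 -1.1000e-03 -9.5900e-02] F [0.2 0.2 0.8] w -0.3 t 20.0 q7 -2.67
```

>>> play_rows([
  [1.2,0.2,0.1,0,1],
  [2.2,0.3,0.1,0,1],
  [3.2,0.7,0.1,0,1],
  [4.2,1.1,0.1,0,1],
  [5.2,1.6,0.1,0,1],
  [6.2,2.1,0.1,0,1],
  [7.2,2.6,0.1,0,1],
  [8.2,3,0.1,0,1],
])

```text
clock: 20.8
eef_pos: [477.9, 315.7, 92.7]
tool_rot: [3.141, 0.0, -0.095]
force: [-1.6, 1.1, -0.3]
width: -0.2
```

>>> play_rows([
  [0.5,0.2,0,0,1],
  [0.9,0.4,0,0,1],
  [0.9,0.4,0,0,1],
  [0.9,0.4,0,0,1],
])

```text
clock: 21.2
eef_pos: [485.6, 312.0, 92.8]
tool_rot: [-3.141, -0.0, -0.094]
force: [0.8, 1.6, 0.4]
width: 0.1
```

```bash
python3 go.py 488.8 311.3 93 -.1
```

```text
shift cm [ 0.32  0.04 -0.02] turn deg 0.3
pos [485.6 312.   92.8] rot [-3.1413e+00 -1.0000e-04 -9.3900e-02] F [0.8 1.6 0.4] w 0.1 t 21.2 q7 -2.52
```

Still free (about 1 N); I push on in small steps until the stop is felt.

>>> play_rows([
  [0.2,0.1,0,0,1],
  [0.4,0.2,0,0,1],
  [0.6,0.3,0,0,1],
  [0.6,0.3,0,0,1],
  [0.6,0.3,0,0,1],
])

```text
clock: 21.7
eef_pos: [491.5, 308.0, 92.8]
tool_rot: [3.141, -0.0, -0.094]
force: [-0.3, -0.8, 0.4]
width: 0.1
```

```bash
python3 go.py 488.8 311.3 93 -.1
```

```text
shift cm [-0.3  -0.3  -0.02] turn deg 0.3
pos [491.5 308.   92.8] rot [ 3.1414e+00 -2.0000e-04 -9.4500e-02] F [-0.3 -0.8  0.4] w 0.1 t 21.7 q7 -2.51
```

>>> play_rows([
  [0.2,0.1,0,0,1],
  [0.4,0.2,0,0,1],
  [0.6,0.3,0,0,1],
  [0.8,0.4,0,0,1],
  [0.8,0.4,0,0,1],
  [0.8,0.4,0,0,1],
])

```text
clock: 22.3
eef_pos: [499.4, 303.3, 92.9]
tool_rot: [-3.142, -0.001, -0.095]
force: [0.0, -0.8, 0.1]
width: -0.3
```

```bash
python3 go.py 488.8 311.3 93 -.1; python3 snap.py g7; python3 - <<'E' | tail -3
import pickle; from h import *
from fit import T
e,d=pickle.load(open('g7.pkl','rb')); v=pickle.load(open('fit.pkl','rb'))[3]
for k in(e,d):
    print([proj(k,T(v,[(80*np.sin(a),0,22+80*np.cos(a))]))[0].round(0).tolist() for a in(-.5,0,.5)])
g=cv2.cvtColor(e['img'],7); q=proj(e,T(v,[(0,0,102)]))[0].astype(int); w=g[q[1]-35:q[1]+40,q[0]-40:q[0]+40]
n,l,st,c=cv2.connectedComponentsWithStats((w<28).astype(np.uint8)); print([(s[4],(cc+q-[40,35]).round(0).tolist()) for s,cc in zip(st[1:],c[1:]) if s[4]>25])
E
```

```text
shift cm [-1.13 -0.7  -0.01] turn deg 0.3
pos [499.4 303.3  92.9] rot [-3.1416e+00 -5.0000e-04 -9.4600e-02] F [ 0.  -0.8  0.1] w -0.3 t 22.3 q7 -2.49
[[389.0, 167.0], [390.0, 173.0], [389.0, 186.0]]
[[149.0, 231.0], [156.0, 218.0], [165.0, 206.0]]
[(np.int32(1389), [394.0, 158.0])]
```

>>> play_rows([
  [-1,0,0,0,1],
  [-1,0,-5,0,1],
  [-1,0,-10,0,1],
  [-1,0,-15,0,1],
  [-4,0,-20,0,1],
  [-8,0,-20,0,1],
  [-12,0,-20,0,1],
  [-12,0,-20,0,1],
])

```text
clock: 23.2
eef_pos: [373.0, 316.0, 293.6]
tool_rot: [3.142, 0.002, -0.086]
force: [0.4, 0.5, 0.5]
width: 0.3
```

```bash
python3 snap.py g8; cat > ball.py <<'E'
import sys,pickle; from h import *
from fit import T
from scipy.optimize import least_squares
v=pickle.load(open('fit.pkl','rb'))[3]
def blobs(k,th):
    g=cv2.cvtColor(k['img'],7); q=proj(k,T(v,[(0,0,90)]))[0].astype(int); w=g[q[1]-35:q[1]+40,q[0]-40:q[0]+40]
    n,l,st,c=cv2.connectedComponentsWithStats((w<th).astype(np.uint8)); return [(int(s[4]),(cc+q-[40,35]).round(1).tolist()) for s,cc in zip(st[1:],c[1:]) if s[4]>15]
for f in sys.argv[1:]:
    e,d=pickle.load(open(f+'.pkl','rb')); print(f,'SC',blobs(e,25),'TOP',blobs(d,25))
E
python3 ball.py im0 g8 | tail -2; python3 go.py 488.8 311.3 93 -.1
```

```text
im0 SC [(61, [390.1, 166.5]), (28, [367.3, 205.8])] TOP [(64, [149.8, 231.4])]
g8 SC [(72, [397.0, 183.7])] TOP [(66, [158.1, 205.7]), (317, [130.6, 244.0])]
shift cm [11.01 -0.61 20.03] turn deg 0.5
pos [378.4 315.2 293.2] rot [-3.1412e+00 -9.0000e-04 -9.1600e-02] F [0.7 0.3 0.7] w -0.0 t 23.3 q7 -2.56
```

```bash
cat > vf.py <<'E'
import sys,pickle; from h import *
from fit import T
from scipy.optimize import least_squares
a,b=pickle.load(open('im0.pkl','rb')); v=pickle.load(open('fit.pkl','rb'))[3]
m=[((390.1,166.5),(149.8,231.4)),eval(sys.argv[1])]
# triangulate ball in each state (scene, top)
def tri(sc,tp):
    s=least_squares(lambda X:np.r_[proj(a,[X])[0]-sc,proj(b,[X])[0]-tp],[480,320,95]); return s.x,s.fun
for x in m: X,f=tri(*x); print('tri',X.round(1),f.round(1))
def f(p):
    r=[]
    for an,(sc,tp) in zip((-.5,p[3]-.5),m):
        P=T(p[:3],[(80*np.sin(an),0,22+80*np.cos(an))]); r+=[proj(a,P)[0]-sc,proj(b,P)[0]-tp]
    return np.concatenate(r)
s=least_squares(f,[480,328,-.4,1.]); print('x y yaw angle',s.x.round(3),s.fun.round(1))
E
python3 vf.py "((397.0,183.7),(158.1,205.7))" | tail -3
```

```text
tri [446.9 346.   93.5] [-0.9  0.1 -0.7 -0.4]
tri [513.3 328.5  93.7] [-0.7  0.1 -0.6 -0.3]
x y yaw angle [ 4.83399e+02  3.36236e+02 -2.72000e-01  9.06000e-01] [-0.9  0.4 -0.8 -0.1 -0.7 -0.2 -0.5 -0.7]
```

The ball moved most of the way, but it slid off the fingers' edge because the block's yaw is nearer −0.27. I'll re-approach centred behind the ball and push to the stop.

```bash
python3 go.py 465 333 93 -.1
```

```text
shift cm [ 8.44 -2.55 20.03] turn deg 0.5
pos [378.4 315.2 293.2] rot [-3.1412e+00 -9.0000e-04 -9.1600e-02] F [0.7 0.3 0.7] w -0.0 t 23.3 q7 -2.56
```

>>> play_rows([
  [4,-1.2,2,0,1],
  [8.4,-2.5,4,0,1],
  [8.4,-2.5,8,0,1],
  [8.4,-2.5,12,0,1],
  [8.4,-2.5,16,0,1],
  [8.4,-2.5,19,0,1],
  [8.4,-2.5,20,0,1],
  [8.4,-2.5,20,0,1],
])

```text
clock: 24.1
eef_pos: [465.4, 331.0, 91.2]
tool_rot: [3.139, 0.002, -0.095]
force: [-0.4, -0.4, 0.3]
width: -0.1
```

```bash
python3 go.py 497 327 93 -.1
```

```text
shift cm [ 3.18  0.1  -0.18] turn deg 0.3
pos [465.4 331.   91.2] rot [ 3.1394e+00  1.9000e-03 -9.5000e-02] F [-0.4 -0.4  0.3] w -0.1 t 24.1 q7 -2.58
```

>>> play_rows([
  [1,0,-0.1,0,1],
  [2,0.1,-0.1,0,1],
  [2.5,0.1,-0.1,0,1],
  [2.9,0.2,-0.1,0,1],
  [3.2,0.3,-0.1,0,1],
  [3.2,0.3,-0.1,0,1],
  [3.2,0.3,-0.1,0,1],
])

```text
clock: 24.8
eef_pos: [493.4, 327.8, 94.7]
tool_rot: [-3.141, 0.005, -0.092]
force: [-10.2, 1.4, 6.3]
width: 0.1
```

>>> play_rows([
  [0.2,0,0,0,1],
  [0.4,0.1,0,0,1],
  [0.4,0.1,0,0,1],
  [0.4,0.1,0,0,1],
])

```text
clock: 25.2
eef_pos: [493.6, 327.7, 94.6]
tool_rot: [-3.141, 0.01, -0.09]
force: [-16.9, 3.8, 10.1]
width: 0.0
```

>>> play_rows([
  [0.2,0,0,0,1],
  [0.4,0.1,0,0,1],
  [0.4,0.1,0,0,1],
  [0.4,0.1,0,0,1],
])

```text
clock: 25.6
eef_pos: [493.9, 327.7, 94.6]
tool_rot: [-3.141, 0.016, -0.088]
force: [-23.6, 5.5, 14.2]
width: -0.1
```

The stop is felt: the force rises to 24 N while the position stays fixed. Retreating.

>>> play_rows([
  [-1,0,0,0,1],
  [-3,0,0,0,1],
  [-3,0,-5,0,1],
  [-3,0,-10,0,1],
  [-4,0,-15,0,1],
  [-8,0,-20,0,1],
  [-12,0,-20,0,1],
  [-12,0,-20,0,1],
])

```text
clock: 26.4
eef_pos: [380.6, 336.5, 297.3]
tool_rot: [-3.138, -0.001, -0.088]
force: [1.1, 0.3, 0.4]
width: 0.3
```

```bash
python3 snap.py g9; python3 ball.py g9|tail -1; python3 - <<'E'
import pickle; from h import *
e,d=pickle.load(open('g9.pkl','rb'))
cr=lambda k,x,y,w,h:cv2.resize((255*(cv2.cvtColor(k['img'][y:y+h,x:x+w],cv2.COLOR_RGB2BGR)/255.)**.55).astype(np.uint8),(w*4,h*4),interpolation=2)
cv2.imwrite('pics/g9.png',np.hstack([cr(e,322,140,100,140),cr(d,140,130,100,140)]))
E
```

```text
g9 SC [(74, [397.3, 185.4])] TOP [(62, [158.8, 204.3]), (232, [122.9, 243.0])]
```

View pics/g9.png

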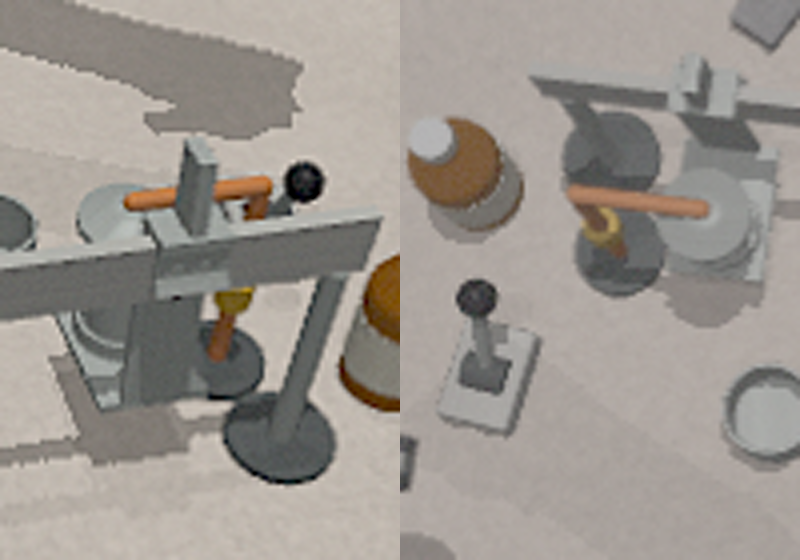

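```bash
python3 - <<'E' | tail -2
import pickle; from h import *
from fit import T
e,d=pickle.load(open('g9.pkl','rb'));rail=pickle.load(open('rail.pkl','rb'))
def loc(uv,z):
    P=onz(d,[uv],z)[0]; t=rail[2]; q=P[:2]-rail[:2]; return np.round([q[0]*np.cos(t)+q[1]*np.sin(t),-q[0]*np.sin(t)+q[1]*np.cos(t)],1)
n=lambda u,v:(140+(u-400)/4,130+v/4)
print('hood',loc(n(706,216),152),'base corner -32',loc(n(762,307),56),'far corner',loc(n(776,150),66),'left',loc(n(664,282),56))
print('saddle top L',loc(n(670,108),196),'R',loc(n(745,112),196),'tab',loc(n(690,62),240))
E
```

```text
hood [-70.2  91. ] base corner -32 [-104.3   61.8] far corner [ 1.4 66.5] left [-95.3 128.9]
saddle top L [-17.2 114.6] R [-14.3  69.6] tab [-1.6 98.3]
```

The final view shows the carrier hanging on the rail at crop (185,270), with the cup upright under the hood at (105,300). The ball has swung across to (303,180), the valve is at its stop, and the bystanders are in place.

```bash
python3 -c "
from cell import order; print(order.finish_job())"
```

```text
the job is handed in; nothing more can be done
None
```

I finished the job and handed it in at about 26.5 s of robot time; the hand-in gave no verdict. I put the small steel cup in the carrier's ring and hung the carrier on the open stretch. Then I slid it along the rail to the black band, released it there, and swung the valve lever over to its stop.

**Final checks:**
- **Carrier:** it hangs free, with the cup upright under the hood. In the scene camera the saddle matches the band to within a millimetre. The top camera puts the carrier about 0–3 mm to the robot's right of the band, but 1–4 mm to its left of the hood centre as I picked it out by eye. I took that as calibration error and left the carrier where it was.
- **Cameras:** the two cameras placed the band about 4 mm apart, so I went by the carrier's position relative to the band within each picture.
- **Valve:** the first push missed full travel because I had misjudged the block's yaw and the fingers slid past the ball. A second push, centred on the ball, reached the stop, where the force rose to about 24 N along the push with no further movement.
- **Last joint:** it read -2.94 rad, the edge of its range, just before the first push. I turned it straight back.
- **Bystanders:** those visible in the last close-up (beaker and bottle) had not moved. The jar, screw ring and brown cups were not in that view.

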